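Third hand at the sprung fence

TASK

The plywood angle bracket has toppled onto its back: stand it upright on its foot on the bench, then bring its flat back square and centred against the sprung pad of the fence and push steadily until the pad's pointer lies between the two ribs on top of the fence, never driving the pad back to its end stop. Keep pressing like that for a few seconds and finish while still holding it there, bracket upright with its foot flat on the bench, so that a colleague can screw it down; leave the other things on the bench where they are.

Things in the scene. Friction and masses are not known exactly. Their poses are not given: they have to be found in the camera images.
- bracket: Loose plywood L bracket, about 0.35 kg, 70 mm wide along its y. Origin: middle of the heel edge, where flat back and foot's underside meet. Axes when it stands: z up the upright, x out of the flat back, foot towards -x. At the start it lies on its back: own z level, roughly towards the fence; foot straight up. Turned up about its heel past some 40 degrees it drops onto its foot; it stands stably.
- bracket_top (a point): Middle of the bracket's top edge. The upright is a plate 15 mm thick (own x -15 to 0 mm) and 110 mm tall; its upper 30 mm are bare. Two side braces, each 12 mm wide, join upright and foot within 80 mm of the heel, leaving a bay 46 mm wide between them.
- bracket_toe (a point): Middle of the foot's far end. The foot is a plate 15 mm thick (own z 0 to 15 mm) that reaches from the heel to own x = -130 mm; its outer 50 mm are bare. At the start this end is the highest, 130 mm above the bench.
- fence: Wooden block with a flange behind, fixed to the bench, 120 mm wide (own y), 36 mm thick, 64 mm tall, its sprung pad in front. Origin: centre of the block's underside, at bench height. Own x, level, is the direction in which to push the pad; z up. Two steel ribs on top mark where the pointer shall lie; the highest point is 71 mm above the bench.
- pad_face (a point): Centre of the pad's upright front face, 64 mm wide (fence y), 12 to 58 mm above the bench; it moves with the pad and has the fence's axes. At rest it is at x = -60 mm in the fence's frame. A steel T-shaped pointer on the pad reaches back over the fence, 69 mm above the bench.
- pad (a joint): Travel of the sprung pad, m: 0 at rest (fully out), 0.030 at its end stop, grows as the pad is pushed along the fence's own x. Spring of 450 N/m with 3 N preload. The pointer is wholly between the ribs from 0.010 to 0.020 (about 7.5 to 12 N); 0.015 is the middle.
- tape_roll: Bystander: roll of tape lying flat, 98 mm wide, 25 mm tall. Origin: centre of its underside.
- mallet: Bystander: mallet with a black head, 269 mm long, lying. Origin: underside, centre.
- mug: Bystander: dotted mug, 93 mm tall. Origin: centre of its underside.
- wood_kidney: Bystander: kidney-shaped wooden rib lying flat, 114 x 58 x 7 mm. Origin: centre of its underside.
- wedge: Bystander: wooden wedge, 95 x 34 x 22 mm. Origin: centre of its underside.
- plug: Bystander: plaster plug, 43 mm wide, 38 mm tall. Origin: centre of its underside.
There are look-alikes about, which are no part of the job. What is shaped like the bracket but blue or orange is not meant.

How it is judged (in metres and radians):
On the way, in this order (a step that is already met when the one before it is completed fails the run):
1. the bracket stands upright on its foot on the bench, the pad not yet pushed (angle between bracket's own z axis and vertical below 0.1 rad and height (world z) of bracket below 0.008 m and value of joint pad below 0.006 m), for 0.2 s.
2. the bracket's back is pressed against the pad with the pointer between the ribs for 2 s (value of joint pad between 0.009 and 0.021 m and contact force between bracket and fence between 5.5 and 16 N and angle between bracket's own z axis and vertical below 0.1 rad), for 2 s.
At the end, for the whole second after the job is handed in: Through the last second the robot still pushes the bracket (over 2 N): pad travel steady between 9 and 21 mm, bracket on fence 5.5 to 16 N, bracket upright within 0.1 rad, its heel within 8 mm of the bench, its back square to the pad within 0.1 rad and centred on it within 12 mm (all of step 2 and velocity of joint pad between -0.005 and 0.005 m/s and contact force between any of the fingers, the arm and bracket above 2 N and height (world z) of bracket below 0.008 m and angle between the x axis of bracket and the x axis of fence, either way round below 0.1 rad and x of bracket in the frame of pad_face between -0.012 and 0.008 m and y of bracket in the frame of fence between -0.012 and 0.012 m); the arm keeps its last pose, push and grip.
It fails at once if the pad is driven back to its end stop (value of joint pad above 0.0285 m).
It fails at once if another thing on the bench is moved by more than 30 mm (distance of any of tape_roll, mallet, mug, wood_kidney, wedge, plug from where it was at the start of the episode above 0.03 m).
It also fails if it takes over 59 s, if anything falls off the work surface, if the arm or the gripper's body presses on something with over 40 N, if the wrist force passes 120 N, or if a joint passes its speed limit or range.

ROBOT

A 6-joint arm with a two-finger parallel gripper is mounted at the origin on the work surface; the furniture and walls round the work are solid. World frame = base frame: x ahead of the robot, y to its left, z up, the work surface at z = 0. Lengths are in m, angles in degrees, forces in N, time in s.
With the tool pointing down it reaches from about 0.325 to 0.775 m from the base axis. Payload 5.5 kg.
Tool frame: the origin (TCP) lies on the centre line of the jaws, within the pads' length; the fingertips stand 8 mm ahead of it and the grasp point (between the pads) lies 11 mm behind it; z points along the fingers, x is the direction in which the jaws open and shut, and the axes are right-handed (so a half turn about z gives the same grasp; the last joint's range is limited). The gripper opens to 85 mm and grips with 20 to 120 N. Pads are 22 mm wide; open, the fingers measure 114 mm over their backs; the gripper's body (76 mm by 85 mm) begins 54 mm behind the grasp point. The pads swing forward as they close: fully open they stand 13 mm farther back than shut.
Start: joints at [68.6, 5.22, 70.514, -0, 104.267, -3.249], TCP at [0.187, 0.57, 0.239] pointing down, gripper open.
Joint ranges: [-164.24, 164.24], [-49.07, 125.15], [9.68, 141.18], [-86.29, 266.29], [3.28, 154.24], [-151.56, 151.56]. Speed limits (degrees/s): [147.25, 147.25, 172.46, 180, 180, 180].

INTERFACE

Orientations are given as [roll, pitch, yaw] about the fixed x, y, z axes, in that order (R = Rz(yaw) Ry(pitch) Rx(roll)).
In Python, from plant import arm gives the robot as it stands.
- The arm moves only by the tool drive_tool, never from a script. Its arguments are lists of equal length, an entry for each row: "gripper": the closure, from 0 (fully open) to 1 (shut); "offset": the shift along the tool's x, y, z in units of 30 mm (1.0 is 30 mm), a list of three; "turn": the turn about the tool's z in units of 0.12 rad (1.0 is 0.12 rad). In form: {"gripper": [gripper, ...], "offset": [[x, y, z], ...], "turn": [turn, ...]}. A call has 1 to 12 rows; each row shifts and turns the pose as measured when the row begins, along the tool's axes as they then stand; what a row does not reach is not made up. A row lasts 1/12 s, in which the tool goes at most 41.7 mm and 7.16 degrees, less where a joint would pass 70% of its speed; a pose out of reach is approached as far as the arm can. A call with a number of a shift or a turn outside -1 to 1 is refused whole. A call with a gripper value outside its range is refused whole. The fingers move at their own pace and stop on an object; "newtons" is the grip in N (left out, the last holds). Time passes only in rows, so rows that do not move let the fingers close. It gives the time, the measured TCP pose, the force and the opening at its end, in the units of the state.
- arm.read_state(): the state, without advancing time (a new reading comes with each control period).
- arm.read_camera(name): name is "scene" or "top" or "wrist"; returns (picture, depth): 420x560x3 uint8, blue, green, red; 420x560 float32, m along the optical axis (not along the pixel's ray), 0 where there is no reading.
- arm.camera_params(name): a dict with "vertical_fov" (degrees; the focal length in pixels is half the picture's height over the tangent of half this angle, whatever the lens; pixels are square), "cx", "cy" (the principal point, pixels), "world_from_camera" (4x4, takes a point from camera to world coordinates); the wrist camera has in their place "T_tool_cam" (4x4, takes a point from camera to tool coordinates, whose origin is the TCP and whose axes are the tool frame's). Camera axes: x right, y up, looking along -z (the intrinsics and any distortion apply to the point x, -y, -z); pixel columns grow to the right and rows downward; lengths in m; the calibration is good to about 2 mm. A picture is of the moment at which its call begins: read the wrist's pose just before it. camera_params takes no time and is no camera call.
- arm.sign_off(): hands the job in, once; it reports no verdict.
Trained networks look in the newest picture that a camera, given by its name, has taken for a name from the list of things; names that differ only in an ending like _2 or _b are one class to them, and where a whole thing is asked for, a point or a joint stands for the part that bears it (a point fixed in the world has none). Each returns a list of dicts, best first, with "p" (0 to 1); they miss things now and then, are a little off and sometimes report something else, mostly with a low value. They report only what shows in the picture. A call takes as long as a camera call. They do not tell look-alikes from the thing itself.
- arm.silhouettes(camera, name): "mask" (420x560 bool, what is visible of it) and "extent" ([left, top, right, bottom] in pixels, round what is visible of it).
- arm.spot_point(camera, name): "location" ([row, column] in pixels: a listed point, or the origin of a listed thing).
The state is a dict: "clock": time; "joints": joint angles; "joint_vel": joint speeds; "joint_efforts": joint torques, N m; "eef_pos": TCP position; "tcp_rot": TCP orientation; "contact_force": force on the tool from outside, world axes, zero at the start; "moment": the same for the moment, N m; "grip_width": opening from 0.0 (shut) to 1.0 (fully open).
Only numpy, scipy, OpenCV 4.12 (cv2) and the standard library are available. Lean on these libraries where they do the work, as an engineer would, in place of code of your own. Each camera call takes 0.05 s, during which the arm holds its last target. There are 200 camera calls.

## Working session

There is one attempt and no reset: what is moved stays moved. The work goes in short steps, Python scripts to look and compute and a tool call to move; the robot and the scene stay as the last step left them, time stands still between calls to the robot, and variables do not carry over. Pictures are saved under pics/ and viewed, about 8 in all and at most 12, crops included, and the job is handed in when it is done.

Besides the shell and the picture viewer there is one more tool, called after ">>>" in YAML: its name, and indented under it one key for each argument. drive_tool: Moves the arm, as the interface text tells. Its arguments: {"type":"object","properties":{"gripper":{"type":"array","items":{"type":"number"}},"offset":{"type":"array","items":{"type":"array","items":{"type":"number"}}},"turn":{"type":"array","items":{"type":"number"}},"newtons":{"type":"number"}},"required":["gripper","offset","turn"]}

```bash
mkdir -p pics; ls; cat > h.py <<'E'
import numpy as np, cv2
from plant import arm
from scipy.spatial.transform import Rotation as R
def cam(name):
    s=arm.read_state(); im,d=arm.read_camera(name); p=arm.camera_params(name)
    if name=="wrist":
        T=np.eye(4);T[:3,:3]=R.from_euler('xyz',s['tcp_rot'],degrees=True).as_matrix();T[:3,3]=s['eef_pos'];W=T@np.array(p['T_tool_cam'])
    else: W=np.array(p['world_from_camera'])
    return im,d,p,W
def w(uv,d,p,W,z=None):
    """uv (col,row); depth d or plane z"""
    f=210/np.tan(np.radians(p['vertical_fov'])/2)
    r=np.array([(uv[0]-p['cx'])/f,-(uv[1]-p['cy'])/f,-1.])
    if z is None: return (W@np.r_[r*d,1])[:3]
    q=W[:3,:3]@r; return W[:3,3]+q*(z-W[2,3])/q[2]
def cloud(d,p,W):
    f=210/np.tan(np.radians(p['vertical_fov'])/2)
    v,u=np.mgrid[:420,:560]
    P=np.stack([(u-p['cx'])/f*d,-(v-p['cy'])/f*d,-d],-1)
    return P@W[:3,:3].T+W[:3,3]
E
python3 - <<'E'
from h import *
print(arm.read_state())
ims=[]
for c in("scene","top"):
    im,d,p,W=cam(c);ims.append(im);print(c,{k:v for k,v in p.items()})
    C=cloud(d,p,W)
    for n in("bracket","bracket_top","bracket_toe","fence","pad_face","tape_roll","mallet","mug","wood_kidney","wedge","plug"):
        for r in arm.spot_point(c,n)[:4]:
            v,u=[int(round(t)) for t in r['location']]
            print(c,n,round(r['p'],2),(u,v),C[min(v,419),min(u,559)].round(3))
    cv2.imwrite(f'pics/{c}.png',im)
E
```

```text
pics
{'clock': 0.0, 'joints': array([ 6.86024169e+01,  5.26305855e+00,  7.05829653e+01, -5.55846159e-04,
        1.04265729e+02, -3.25057290e+00]), 'joint_vel': array([-0.00846201,  0.02325921,  0.00367985, -0.02042144,  0.02246109,
       -0.05767822]), 'joint_efforts': array([ 4.73154669e-04, -4.58703911e+01, -4.18044448e+01, -2.03894433e-04,
        1.07682240e-02,  3.74975264e-05]), 'eef_pos': array([0.18679991, 0.56989998, 0.23814066]), 'tcp_rot': array([-1.79994201e+02,  1.11603546e-01,  7.18528590e+01]), 'contact_force': array([-0.43654639, -0.45054024,  0.55359875]), 'moment': array([ 0.0559734 , -0.01772854, -0.02208236]), 'grip_width': 1.00090522421934}
scene {'vertical_fov': 43.997600926849906, 'cx': 279.02677951781243, 'cy': 209.79938013659205, 'world_from_camera': array([[ 0.88637884,  0.37134746, -0.2764663 ,  0.10768512],
       [-0.46290891,  0.71982497, -0.51726914, -0.51532406],
       [ 0.00692076,  0.58647513,  0.80993767,  1.15469788],
       [ 0.        ,  0.        ,  0.        ,  1.        ]])}
scene bracket 0.93 (211, 271) [ 0.261  0.133 -0.002]
scene bracket
[... 1488 characters left out ...]
_top 0.65 (347, 177) [ 0.569 -0.049  0.021]
top bracket_toe 0.87 (288, 279) [0.274 0.137 0.132]
top bracket_toe 0.68 (277, 200) [0.507 0.16  0.011]
top bracket_toe 0.6 (208, 260) [0.33  0.352 0.127]
top bracket_toe 0.44 (224, 172) [ 0.597  0.317 -0.002]
top fence 0.55 (361, 166) [ 0.592 -0.084  0.069]
top pad_face 0.89 (347, 176) [ 0.571 -0.048  0.032]
top tape_roll 0.58 (223, 170) [ 0.603  0.32  -0.001]
top tape_roll 0.51 (307, 198) [0.51  0.071 0.018]
top mallet 0.91 (156, 195) [0.526 0.512 0.036]
top mug 0.98 (297, 144) [0.665 0.098 0.053]
top wood_kidney 0.77 (349, 246) [ 0.366 -0.05   0.005]
top wedge 0.78 (387, 239) [ 0.383 -0.162  0.01 ]
top plug 0.68 (383, 209) [ 0.47  -0.149  0.035]
```

View pics/scene.png

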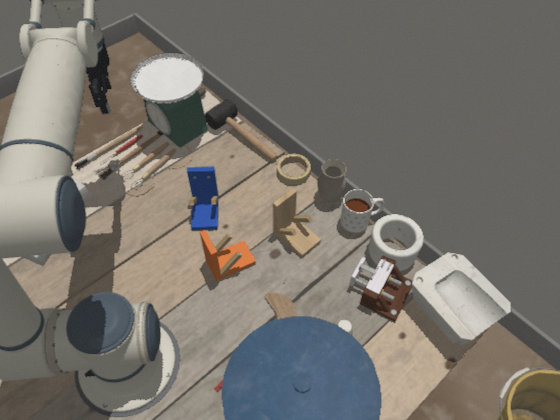

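View pics/top.png

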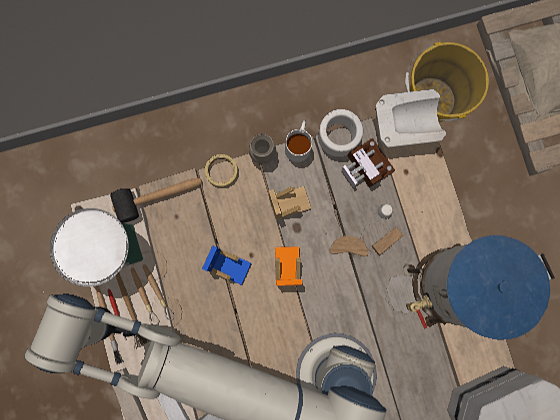

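The natural plywood bracket is at top pixel (288,202) and scene pixel (293,228). The look-alikes are orange at top (289,268) and blue at top (227,266). The fence with its steel T is at top (367,165) and scene (383,286). I choose the plywood one, then measure it and check it in a close crop.

```bash
python3 - <<'E'
from h import *
for c,bx in(("top",(240,130,420,240)),("scene",(250,160,430,330))):
    im,d,p,W=cam(c);C=cloud(d,p,W)
    for n in("bracket","fence"):
        for m in arm.silhouettes(c,n):
            if m['p']<.3: continue
            M=m['mask']&(d>0);P=C[M];B=np.median(im[M],0)
            print(c,n,round(m['p'],2),m['extent'],B,'n',len(P),P.mean(0).round(3))
            bands=((.118,.14),(.008,.024)) if n=="bracket" else((.066,.08),(.05,.066))
            for a,b in bands:
                Q=P[(P[:,2]>a)&(P[:,2]<b)]
                if len(Q)>8:
                    r=cv2.minAreaRect(Q[:,:2].astype(np.float32)); print('  z',a,len(Q),'rect',np.round(r[0],3),np.round(r[1],3),round(r[2],1),np.median(Q[:,2]).round(3))
    x0,y0,x1,y1=bx
    cv2.imwrite(f'pics/{c}_c.png',cv2.resize(im[y0:y1,x0:x1],None,fx=3.5,fy=3.5,interpolation=cv2.INTER_CUBIC))
E
```

```text
top bracket 0.8 [269.6, 185.3, 312.5, 216.1] [102. 140. 173.] n 955 [0.498 0.126 0.042]
  z 0.118 143 rect [0.487 0.169] [0.07  0.015] 16.0 0.129
  z 0.008 532 rect [0.5   0.123] [0.07 0.11] 16.7 0.015
top bracket 0.64 [203.4, 244.5, 247.2, 281.0] [183.  91.  46.] n 1032 [0.319 0.31  0.042]
  z 0.118 145 rect [0.337 0.348] [0.015 0.069] 64.7 0.13
  z 0.008 606 rect [0.314 0.299] [0.095 0.069] 65.3 0.015
top bracket 0.62 [274.0, 246.8, 303.3, 285.1] [ 24. 117. 226.] n 868 [0.314 0.135 0.037]
  z 0.118 115 rect [0.267 0.137] [0.065 0.013] 88.6 0.129
  z 0.008 574 rect [0.321 0.136] [0.068 0.092] 90.0 0.015
top fence 0.75 [341.6, 138.4, 395.8, 186.3] [69. 71. 89.] n 1454 [ 0.606 -0.108  0.039]
  z 0.066 129 rect [ 0.592 -0.082] [0.113 0.068] 30.3 0.068
  z 0.05 537 rect [ 0.592 -0.085] [0.119 0.088] 31.8 0.061
scene bracket 0.81 [199.9, 230.1, 255.1, 280.3] [ 71. 118. 151.] n 1529 [0.305 0.127 0.048]
  z 0.118 199 rect [0.269 0.133] [0.071 0.015] 89.7 0.131
  z 0.008 711 rect [0.316 0.133] [0.075 0.111] 88.8 0.017
scene bracket 0.69 [191.3, 169.6, 220.0, 231.6] [88. 60. 40.] n 1721 [0.325 0.316 0.052]
  z 0.118 207 rect [0.338 0.346] [0.022 0.069] 66.3 0.13
  z 0.008 776 rect [0.318 0.301] [0.112 0.07 ] 65.5 0.017
scene bracket 0.58 [274.3, 188.9, 321.2, 254.4] [ 82. 101. 116.] n 1761 [0.495 0.132 0.05 ]
  z 0.118 212 rect [0.489 0.167] [0.071 0.019] 16.9 0.131
  z 0.008 792 rect [0.502 0.12 ] [0.071 0.109] 16.0 0.017
scene fence 0.61 [348.9, 255.8, 413.4, 321.8] [53. 68. 96.] n 2273 [ 0.605 -0.122  0.039]
  z 0.066 376 rect [ 0.592 -0.086] [0.112 0.07 ] 32.7 0.068
  z 0.05 522 rect [ 0.593 -0.09 ] [0.12  0.089] 34.6 0.063
scene fence 0.57 [265.5, 290.7, 297.7, 322.2] [108. 132. 154.] n 540 [ 0.374 -0.035  0.009]
```

View pics/top_c.png

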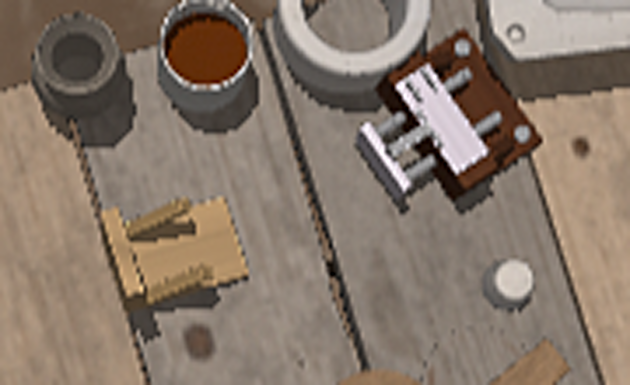

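Crop check: this is the natural plywood bracket, with its foot edge at crop (120,255) and its plate reaching right to (235,240). The pad face is at crop (383,160), and the T pointer and ribs lie behind it. The heel works out at about (0.485,0.176), with own z heading −73.5°. The fence pushes along about −57°. Now I move above the bracket.

>>> drive_tool:
  gripper: [0,0,0,0,0,0,0,0,0,0,0,0]
  offset:
    - [-0.75,0.96,0]
    - [-0.75,0.96,0]
    - [-0.75,0.96,0]
    - [-0.75,0.96,0]
    - [-0.75,0.96,0]
    - [-0.75,0.96,0]
    - [-0.75,0.96,0]
    - [-0.75,0.96,0]
    - [-0.75,0.96,0]
    - [-0.75,0.96,0]
    - [-0.75,0.96,0]
    - [-0.75,0.96,0]
  turn: [0,0,0,0,0,0,0,0,0,0,0,0]
  newtons: 20

```text
clock: 2.5
eef_pos: [0.437, 0.1963, 0.2372]
tcp_rot: [180.0, -0.1, 72.7]
contact_force: [0.2, 1.4, 0.3]
grip_width: 1.0
```

>>> drive_tool:
  gripper: [0,0,0,0,0,0,0,0,0,0]
  offset:
    - [0,0,0]
    - [0,0,0]
    - [0,0,0]
    - [0,0,0]
    - [0,0,0]
    - [0,0,0]
    - [0,0,0]
    - [0,0,0]
    - [0,0,0]
    - [0,0,0]
  turn: [0.9,0.9,0.9,0.9,0.9,0.9,0.9,0.9,0.85,0]

```text
clock: 3.33
eef_pos: [0.4418, 0.1865, 0.2378]
tcp_rot: [179.9, -0.2, 13.8]
contact_force: [0.1, -0.4, -0.5]
grip_width: 0.999
```

```bash
cat >> h.py <<'E'
def to(x,y,z=None,yaw=None):
    s=arm.read_state();p=s['eef_pos'];M=R.from_euler('xyz',s['tcp_rot'],degrees=True).as_matrix()
    d=np.array([x-p[0],y-p[1],0 if z is None else z-p[2]])
    print('t',s['clock'],'pos',p.round(4),'rot',s['tcp_rot'].round(2),'F',s['contact_force'].round(1),'grip',round(s['grip_width'],3),'units',(M.T@d/.03).round(2),'turn',None if yaw is None else round(-np.radians(yaw-s['tcp_rot'][2])/.12,2))
E
python3 -c "
from h import *
to(.5125,.083,.2,16.5)"
```

```text
t 3.3333 pos [0.4418 0.1865 0.2378] rot [179.87  -0.2   13.85] F [ 0.1 -0.4 -0.5] grip 0.999 units [1.46 3.91 1.27] turn -0.39
```

>>> drive_tool:
  gripper: [0,0,0,0,0,0,0]
  offset:
    - [0.3,0.8,0.2]
    - [0.3,0.8,0.2]
    - [0.3,0.8,0.2]
    - [0.3,0.8,0.2]
    - [0.2,0.5,0.2]
    - [0,0,0]
    - [0,0,0]
  turn: [-0.2,-0.2,0,0,0,0,0]

```text
clock: 3.92
eef_pos: [0.5158, 0.0887, 0.2084]
tcp_rot: [179.9, -0.4, 18.2]
contact_force: [-0.2, 0.2, 0.2]
grip_width: 1.001
```

```bash
python3 - <<'E'
from h import *
to(.5125,.083,.2,16.5)
im,d,p,W=cam("wrist");C=cloud(d,p,W)
for z0,z1 in((.009,.022),(.055,.0615),(.0625,.067)):
    pass
ok=(d>0)
np.set_printoptions(suppress=True)
cv2.imwrite('pics/w1.png',im)
for n in("bracket","fence"):
    for m in arm.silhouettes("wrist",n):
        P=C[m['mask']&ok]; print(n,round(m['p'],2),m['extent'],len(P),P.mean(0).round(3))
        for a,b in ((.118,.14),(.008,.022),(.052,.0605),(.0615,.066)):
            Q=P[(P[:,2]>a)&(P[:,2]<b)]
            if len(Q)>50:
                r=cv2.minAreaRect(Q[:,:2].astype(np.float32)); print('  z',a,len(Q),np.round(r[0],4),np.round(r[1],3),round(r[2],1),np.median(Q[:,2]).round(3))
E
```

```text
t 3.9167 pos [0.5158 0.0887 0.2084] rot [179.9   -0.39  18.24] F [-0.2  0.2  0.2] grip 1.001 units [-0.17  0.15  0.28] turn 0.25
bracket 0.94 [220.1, 77.1, 330.4, 208.0] 10712 [0.499 0.133 0.056]
  z 0.118 2908 [0.4892 0.1678] [0.068 0.015] 15.9 0.13
  z 0.008 5265 [0.5048 0.1149] [0.069 0.095] 16.0 0.015
  z 0.052 361 [0.4975 0.1381] [0.07  0.047] 16.0 0.056
  z 0.0615 205 [0.4981 0.135 ] [0.068 0.055] 18.8 0.064
bracket 0.85 [0.0, 3.8, 158.6, 130.6] 12887 [0.313 0.135 0.028]
  z 0.008 7919 [0.3236 0.1337] [0.097 0.07 ] 0.1 0.015
  z 0.052 893 [0.3016 0.1341] [0.054 0.069] 0.2 0.056
  z 0.0615 295 [0.3058 0.1338] [0.069 0.062] 89.8 0.063
fence 0.72 [245.0, 312.5, 349.4, 367.7] 3108 [ 0.587 -0.057  0.038]
  z 0.008 572 [ 0.5846 -0.0665] [0.114 0.045] 32.7 0.017
  z 0.052 735 [ 0.5923 -0.05  ] [0.098 0.032] 10.2 0.058
```

View pics/w1.png

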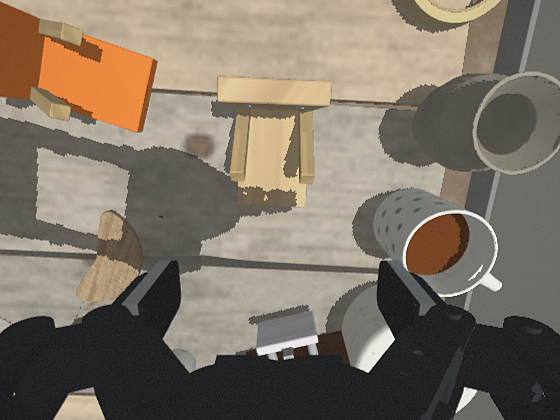

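The wrist view shows the bracket foot edge at (274,92), the plate top edge at about (268,205), and the fingertips at (172,265) and (385,265). I check the fingertip height in the tool frame from depth, since I need to grip low.

```bash
python3 - <<'E'
from h import *
to(.5143,.0817,.05,16.0)
im,d,p,W=cam("wrist");C=cloud(d,p,W)
s=arm.read_state();M=R.from_euler('xyz',s['tcp_rot'],degrees=True).as_matrix()
T=(C-s['eef_pos'])@M
m=(d>0)&(T[...,2]>-.05)&(T[...,2]<.04)&(abs(T[...,0])<.06)&(abs(T[...,1])<.03)
P=T[m];print(len(P),P.min(0).round(4),P.max(0).round(4))
for sg in(1,-1):
    Q=P[P[:,0]*sg>0];print(sg,np.percentile(Q[:,2],[90,98,99.5]).round(4),np.percentile(Q[:,0],[1,50,99]).round(4))
E
```

```text
t 4.0667 pos [0.5154 0.0898 0.209 ] rot [179.9   -0.44  18.28] F [-0.4  0.5 -0.5] grip 0.995 units [-0.16  0.24  5.3 ] turn 0.33
6771 [-0.0598 -0.0141 -0.05  ] [ 0.0599  0.0116 -0.0042]
1 [-0.0126 -0.0073 -0.0054] [0.044  0.0447 0.0577]
-1 [-0.0128 -0.0075 -0.0056] [-0.0583 -0.0414 -0.0406]
```

>>> drive_tool:
  gripper: [0,0,0,0,0,0,0,0,0,0]
  offset:
    - [-0.08,0.12,0.6]
    - [-0.08,0.12,0.6]
    - [0,0,0.8]
    - [0,0,0.8]
    - [0,0,0.8]
    - [0,0,0.8]
    - [0,0,0.6]
    - [0,0,0.4]
    - [0,0,0]
    - [0,0,0]
  turn: [0.2,0.13,0,0,0,0,0,0,0,0]

```text
clock: 4.95
eef_pos: [0.5151, 0.091, 0.0499]
tcp_rot: [179.8, -1.4, 16.9]
contact_force: [-0.1, -0.4, 0.8]
grip_width: 1.004
```

```bash
python3 -c "
from h import *
to(.5143,.0817,.003,16.0)"
```

```text
t 4.95 pos [0.5151 0.091  0.0499] rot [179.85  -1.41  16.94] F [-0.1 -0.4  0.8] grip 1.004 units [-0.15  0.28  1.56] turn 0.14
```

>>> drive_tool:
  gripper: [0,0,0,0,0]
  offset:
    - [-0.15,0.35,0]
    - [0,0.05,0.6]
    - [0,0,0.6]
    - [0,0,0.3]
    - [0,0,0]
  turn: [0.15,0,0,0,0]

```text
clock: 5.37
eef_pos: [0.5204, 0.0767, 0.0128]
tcp_rot: [179.7, -2.2, 15.8]
contact_force: [-0.3, 0.5, -0.5]
grip_width: 1.0
```

```bash
python3 -c "
from h import *
to(.5143,.0817,.003,16.0)"
```

```text
t 5.3667 pos [0.5204 0.0767 0.0128] rot [179.66  -2.2   15.8 ] F [-0.3  0.5 -0.5] grip 1.0 units [-0.16 -0.22  0.32] turn -0.03
```

>>> drive_tool:
  gripper: [0,0,0]
  offset:
    - [-0.2,-0.2,0.2]
    - [0,0,0.1]
    - [0,0,0]
  turn: [0,0,0]

```text
clock: 5.62
eef_pos: [0.5144, 0.0806, 0.0062]
tcp_rot: [179.6, -2.4, 15.7]
contact_force: [0.5, 0.7, -0.9]
grip_width: 1.001
```

```bash
python3 -c "
from h import *
to(.5143,.0817,.003,16.0)"
```

```text
t 5.6167 pos [0.5144 0.0806 0.0062] rot [179.61  -2.44  15.72] F [ 0.5  0.7 -0.9] grip 1.001 units [ 0.   -0.04  0.11] turn -0.04
```

Well placed, so I close at 20 N.

>>> drive_tool:
  gripper: [0.3,0.3,0.3,0.3,0.3,0.3]
  offset:
    - [0,0,0.08]
    - [0,0,0]
    - [0,0,0]
    - [0,0,0]
    - [0,0,0]
    - [0,0,0]
  turn: [0,0,0,0,0,0]
  newtons: 20

```text
clock: 6.12
eef_pos: [0.5148, 0.0808, 0.0052]
tcp_rot: [179.6, -2.5, 15.8]
contact_force: [0.1, -0.6, -1.3]
grip_width: 0.813
```

```bash
python3 - <<'E'
from h import *
s=arm.read_state()
to(.5143,.0817,.003,16.0)
E
```

```text
t 6.1167 pos [0.5148 0.0808 0.0052] rot [179.56  -2.52  15.78] F [ 0.1 -0.6 -1.3] grip 0.813 units [-0.01 -0.04  0.07] turn -0.03
```

>>> drive_tool:
  gripper: [0.3,0.3,0.3,0.3,0.3,0.3]
  offset:
    - [0,0,-0.4]
    - [0,-0.03,-0.4]
    - [0,-0.1,-0.4]
    - [0,-0.15,-0.4]
    - [0,-0.2,-0.4]
    - [0,0,0]
  turn: [0,0,0,0,0,0]

```text
clock: 6.62
eef_pos: [0.5069, 0.0952, 0.0708]
tcp_rot: [179.6, -2.4, 15.7]
contact_force: [0.6, -0.1, -2.3]
grip_width: 0.815
```

```bash
python3 - <<'E'
from h import *
to(.5143,.0817,.003,16.0)
im,d,p,W=cam("scene");cv2.imwrite('pics/s2.png',cv2.resize(im[150:320,220:420],None,fx=3,fy=3))
E
```

```text
t 6.6167 pos [0.5069 0.0952 0.0708] rot [179.61  -2.4   15.73] F [ 0.6 -0.1 -2.3] grip 0.815 units [0.02 0.49 2.26] turn -0.04
```

View pics/s2.png

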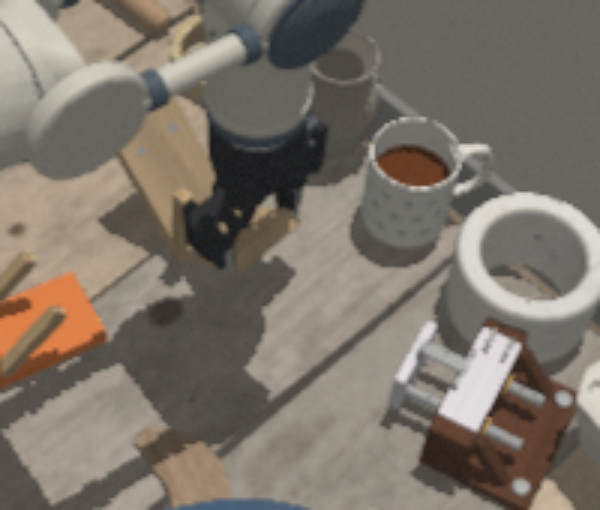

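>>> drive_tool:
  gripper: [0.3,0.3,0.3,0.3,0.3,0.3,0.3]
  offset:
    - [0,-0.4,-0.25]
    - [0,-0.5,-0.25]
    - [0,-0.5,-0.2]
    - [0,-0.5,-0.1]
    - [0,-0.5,0]
    - [0,0,0]
    - [0,0,0]
  turn: [0,0,0,0,0,0,0]

```text
clock: 7.25
eef_pos: [0.4851, 0.1664, 0.0949]
tcp_rot: [179.5, -2.4, 15.6]
contact_force: [0.8, 0.1, -2.9]
grip_width: 0.808
```

```bash
python3 - <<'E'
from h import *
to(.485,.182,.09,16.0)
im,d,p,W=cam("scene");cv2.imwrite('pics/s3.png',cv2.resize(im[130:300,200:400],None,fx=3,fy=3))
E
```

```text
t 7.25 pos [0.4851 0.1664 0.0949] rot [179.48  -2.4   15.63] F [ 0.8  0.1 -2.9] grip 0.808 units [ 0.13 -0.5   0.16] turn -0.05
```

View pics/s3.png

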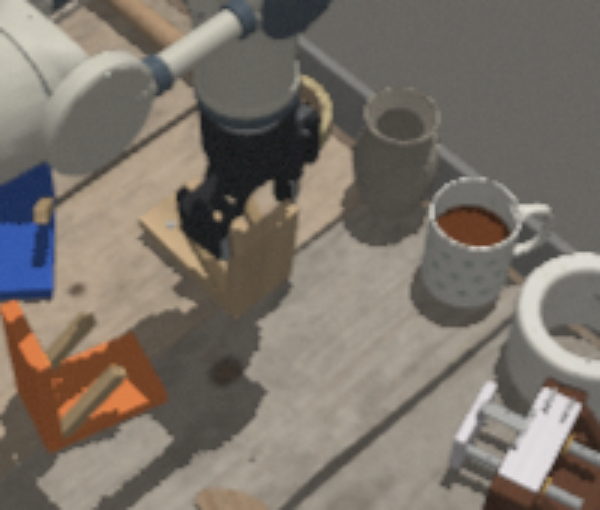

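The bracket is nearly upright, with its foot still slightly raised at (190,245). I move back a little, lower it, release and retreat up.

>>> drive_tool:
  gripper: [0.3,0.3,0.3,0.3,0.15,0,0,0,0]
  offset:
    - [0,-0.35,0.1]
    - [0,-0.2,0.1]
    - [0,0,0.1]
    - [0,0,0]
    - [0,0,0]
    - [0,0,0]
    - [0,0,0]
    - [0,0,0]
    - [0,0,0]
  turn: [0,0,0,0,0,0,0,0,0]

```text
clock: 8.05
eef_pos: [0.4858, 0.1794, 0.0939]
tcp_rot: [179.2, -3.1, 15.2]
contact_force: [0.3, -0.2, 0.7]
grip_width: 1.0
```

>>> drive_tool:
  gripper: [0,0,0,0,0,0,0]
  offset:
    - [0,0,-0.5]
    - [0,0,-0.7]
    - [0,0,-0.7]
    - [0,0,-0.7]
    - [0,0,-0.7]
    - [0,0,-0.5]
    - [0,0,0]
  turn: [0,0,0,0,0,0,0]

```text
clock: 8.63
eef_pos: [0.4778, 0.1786, 0.2084]
tcp_rot: [179.2, -2.6, 15.1]
contact_force: [-0.6, -0.7, 0.3]
grip_width: 1.002
```

```bash
python3 - <<'E'
from h import *
to(.485,.182,.2,16.0)
for c in("wrist","top","scene"):
    im,d,p,W=cam(c);C=cloud(d,p,W);cv2.imwrite(f'pics/{c}4.png',im)
    for n in("bracket","fence"):
        for m in arm.silhouettes(c,n):
            P=C[m['mask']&(d>0)]; cen=P.mean(0)
            if m['p']<.4 or cen[0]<.38:continue
            print(c,n,round(m['p'],2),m['extent'],len(P),cen.round(3))
            for a,b in ((.104,.118),(.009,.02),(.052,.0605),(.061,.066),(.067,.074)):
                Q=P[(P[:,2]>a)&(P[:,2]<b)]
                if len(Q)>20:
                    r=cv2.minAreaRect(Q[:,:2].astype(np.float32)); print('  z',a,len(Q),np.round(r[0],4),np.round(r[1],3),round(r[2],1),np.median(Q[:,2]).round(3))
E
```

```text
t 8.6333 pos [0.4778 0.1786 0.2084] rot [179.17  -2.63  15.12] F [-0.6 -0.7  0.3] grip 1.002 units [ 0.25 -0.05  0.29] turn -0.13
wrist bracket 0.59 [237.7, 72.7, 332.5, 243.3] 13277 [0.48  0.212 0.042]
  z 0.104 1871 [0.4922 0.1661] [0.069 0.016] 15.2 0.11
  z 0.009 7597 [0.4751 0.2282] [0.07  0.116] 15.0 0.015
  z 0.052 424 [0.4835 0.1964] [0.069 0.05 ] 15.2 0.057
  z 0.061 291 [0.483  0.1991] [0.069 0.056] 14.9 0.063
  z 0.067 672 [0.4822 0.2017] [0.07  0.061] 14.9 0.071
top bracket 0.67 [236.0, 204.7, 272.3, 228.0] 354 [0.459 0.248 0.021]
  z 0.009 264 [0.4704 0.2376] [0.069 0.097] 15.1 0.015
top fence 0.56 [337.5, 135.9, 395.0, 187.4] 1623 [ 0.606 -0.109  0.036]
  z 0.009 362 [ 0.6055 -0.106 ] [0.12  0.135] 32.4 0.013
  z 0.052 242 [ 0.5913 -0.0843] [0.119 0.085] 32.0 0.058
  z 0.061 241 [ 0.5903 -0.0812] [0.119 0.08 ] 30.9 0.063
  z 0.067 100 [ 0.5977 -0.0927] [0.07  0.088] 82.8 0.068
scene bracket 0.81 [243.6, 192.4, 301.3, 232.9] 1517 [0.478 0.2   0.045]
  z 0.104 176 [0.4917 0.1653] [0.071 0.018] 16.5 0.112
  z 0.009 498 [0.4762 0.2203] [0.072 0.134] 15.1 0.016
  z 0.052 74 [0.4855 0.1883] [0.073 0.064] 15.9 0.057
  z 0.061 62 [0.4845 0.1907] [0.072 0.074] 15.8 0.064
  z 0.067 74 [0.4842 0.1935] [0.072 0.078] 15.2 0.071
scene fence 0.9 [347.7, 255.8, 413.0, 322.9] 2259 [ 0.606 -0.12   0.039]
  z 0.009 807 [ 0.6082 -0.1133] [0.12  0.125] 34.9 0.014
  z 0.052 153 [ 0.5941 -0.0874] [0.123 0.089] 32.6 0.058
  z 0.061 356 [ 0.5927 -0.0856] [0.119 0.08 ] 32.8 0.064
  z 0.067 248 [ 0.6023 -0.0993] [0.082 0.092] 81.8 0.069
```

View pics/wrist4.png

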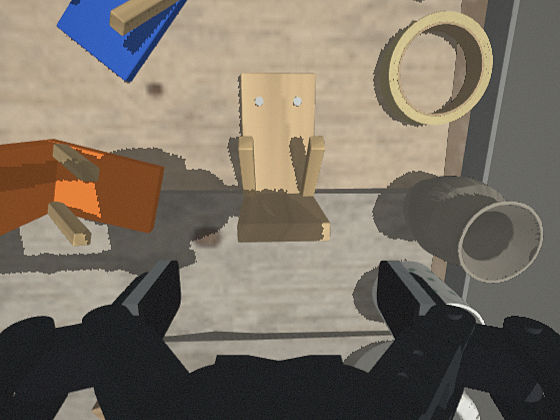

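The bracket stands (top plate z 0.110, foot top 0.015). Heel (0.494,0.159), yaw 15°. Next I grip the bare end of the foot.

```bash
python3 -c "
from h import *
to(.4651,.2671,.07,15.0)"
```

```text
t 9.0833 pos [0.4764 0.1782 0.2035] rot [179.15  -2.21  15.13] F [0.5 0.7 0.7] grip 1.003 units [ 0.24 -3.02  4.42] turn 0.02
```

>>> drive_tool:
  gripper: [0,0,0,0,0,0,0,0,0,0,0,0]
  offset:
    - [0.1,-0.8,0]
    - [0.1,-0.9,0]
    - [0,-0.9,0]
    - [0,-0.4,0]
    - [0,0,0.6]
    - [0,0,0.9]
    - [0,0,0.9]
    - [0,0,0.9]
    - [0,0,0.6]
    - [0,0,0.3]
    - [0,0,0]
    - [0,0,0]
  turn: [0,0,0,0,0,0,0,0,0,0,0,0]

```text
clock: 10.08
eef_pos: [0.4625, 0.2702, 0.0685]
tcp_rot: [179.1, -2.1, 15.1]
contact_force: [0.4, 0.6, -0.1]
grip_width: 1.0
```

```bash
python3 -c "
from h import *
to(.4651,.2671,.004,15.0)"
```

```text
t 10.0833 pos [0.4625 0.2702 0.0685] rot [179.13  -2.09  15.1 ] F [ 0.4  0.6 -0.1] grip 1.0 units [-0.02  0.09  2.15] turn 0.01
```

>>> drive_tool:
  gripper: [0,0,0,0,0,0]
  offset:
    - [0,0.08,0.5]
    - [0,0,0.7]
    - [0,0,0.6]
    - [0,0,0.3]
    - [0,0,0]
    - [0,0,0]
  turn: [0,0,0,0,0,0]

```text
clock: 10.58
eef_pos: [0.4712, 0.2701, 0.014]
tcp_rot: [179.3, -2.9, 15.1]
contact_force: [0.4, 0.3, 0.4]
grip_width: 0.998
```

```bash
python3 - <<'E'
from h import *
to(.4651,.2671,.004,15.0)
E
```

```text
t 10.5833 pos [0.4712 0.2701 0.014 ] rot [179.31  -2.94  15.07] F [0.4 0.3 0.4] grip 0.998 units [-0.24  0.04  0.32] turn 0.01
```

>>> drive_tool:
  gripper: [0,0,0,0.3,0.3,0.3,0.3,0.3]
  offset:
    - [-0.22,0,0.2]
    - [0,0,0.13]
    - [0,0,0]
    - [0,0,0]
    - [0,0,0]
    - [0,0,0]
    - [0,0,0]
    - [0,0,0]
  turn: [0,0,0,0,0,0,0,0]
  newtons: 25

```text
clock: 11.25
eef_pos: [0.4666, 0.2696, 0.0087]
tcp_rot: [179.4, -3.3, 15.1]
contact_force: [-0.3, 0.2, -0.7]
grip_width: 0.809
```

```bash
python3 - <<'E'
from h import *
to(.4651,.2671,.004,15.0)
P=[]
for c in("top","scene"):
    im,d,p,W=cam(c);C=cloud(d,p,W)
    for n in("bracket","fence"):
        for m in arm.silhouettes(c,n):
            P=C[m['mask']&(d>0)]; cen=P.mean(0)
            if m['p']<.4 or cen[0]<.38:continue
            print(c,n,round(m['p'],2),len(P),cen.round(3))
            for a,b in ((.104,.118),) if n=="bracket" else ((.052,.0605),(.061,.066)):
                Q=P[(P[:,2]>a)&(P[:,2]<b)]
                if len(Q)>20:
                    r=cv2.minAreaRect(Q[:,:2].astype(np.float32)); print('  z',a,len(Q),np.round(r[0],4),np.round(r[1],3),round(r[2],1),np.median(Q[:,2]).round(3))
            if n=="fence":
                u=np.array([.537,-.843]);v=np.array([.843,.537]);X=(P[:,:2]-[.603,-.101])@u;Y=(P[:,:2]-[.603,-.101])@v
                k=P[:,2]>.052; print('  x edges',np.percentile(X[k],[1,3,97,99]).round(4),'y',np.percentile(Y[k],[.5,99.5]).round(4),'pad y',np.percentile(Y[k&(X<-.05)],[1,99]).round(4), 'low x min',np.percentile(X[(P[:,2]>.02)&(P[:,2]<.05)],[1,5]).round(4))
E
```

```text
t 11.25 pos [0.4666 0.2696 0.0087] rot [179.41  -3.29  15.06] F [-0.3  0.2 -0.7] grip 0.809 units [-0.08  0.07  0.15] turn 0.01
top bracket 0.7 437 [0.48  0.185 0.053]
  z 0.104 122 [0.4895 0.1659] [0.068 0.015] 13.0 0.11
top fence 0.71 1463 [ 0.607 -0.11   0.038]
  z 0.052 213 [ 0.5919 -0.0849] [0.119 0.088] 31.4 0.058
  z 0.061 268 [ 0.5897 -0.0827] [0.117 0.077] 33.8 0.063
  x edges [-0.062  -0.0603  0.0155  0.0206] y [-0.0596  0.0567] pad y [-0.031   0.0285] low x min [-0.0634 -0.0624]
scene bracket 0.73 1383 [0.48  0.196 0.049]
  z 0.104 167 [0.4916 0.1637] [0.069 0.019] 15.1 0.112
scene fence 0.66 2215 [ 0.605 -0.121  0.039]
  z 0.052 142 [ 0.5927 -0.0891] [0.114 0.087] 32.0 0.058
  z 0.061 360 [ 0.5931 -0.087 ] [0.12 0.08] 32.1 0.064
  x edges [-0.0581 -0.0561  0.0215  0.0254] y [-0.0597  0.0568] pad y [-0.0324  0.0266] low x min [-0.0563 -0.0506]
```

>>> drive_tool:
  gripper: [0.3,0.3,0.3,0.3,0.3,0.3,0.3,0.3,0.3,0.3]
  offset:
    - [0,0.2,0]
    - [0,0.4,0]
    - [0,0.4,0]
    - [0,0.4,0]
    - [0,0.4,0]
    - [0,0.4,0]
    - [0,0.4,0]
    - [0,0.3,0]
    - [0,0,0]
    - [0,0,0]
  turn: [0,0,-0.3,-0.3,-0.3,-0.3,-0.3,0,0,0]
  newtons: 30

```text
clock: 12.38
eef_pos: [0.4961, 0.1786, 0.0091]
tcp_rot: [178.9, -3.0, 25.8]
contact_force: [-0.4, 1.2, -2.4]
grip_width: 0.805
```

```bash
python3 - <<'E'
from h import *
to(.4953,.0663,.008,32.3)
E
```

```text
t 12.3833 pos [0.4961 0.1786 0.0091] rot [178.89  -3.03  25.77] F [-0.4  1.2 -2.4] grip 0.805 units [-1.65  3.36  0.01] turn -0.95
```

>>> drive_tool:
  gripper: [0.3,0.3,0.3,0.3,0.3,0.3,0.3,0.3,0.3,0.3]
  offset:
    - [-0.15,0.25,0]
    - [-0.24,0.4,0]
    - [-0.24,0.4,0]
    - [-0.24,0.4,0]
    - [-0.24,0.4,0]
    - [-0.24,0.4,0]
    - [-0.24,0.4,0]
    - [-0.1,0.2,0]
    - [0,0,0]
    - [0,0,0]
  turn: [-0.3,-0.3,-0.3,0,0,0,0,0,0,0]

```text
clock: 13.22
eef_pos: [0.4951, 0.0802, 0.0087]
tcp_rot: [178.8, -3.1, 32.1]
contact_force: [-0.1, 0.8, -1.3]
grip_width: 0.806
```

```bash
python3 - <<'E'
from h import *
to(.4953,.0663,.008,32.3)
im,d,p,W=cam("wrist");cv2.imwrite('pics/w5.png',im)
for c in("top","scene","wrist"):
    im,d,p,W=cam(c);C=cloud(d,p,W)
    for n in("bracket","fence"):
        for m in arm.silhouettes(c,n):
            P=C[m['mask']&(d>0)]; cen=P.mean(0)
            if m['p']<.4 or cen[0]<.38:continue
            print(c,n,round(m['p'],2),len(P),cen.round(3))
            for a,b in ((.1,.118),) if n=="bracket" else ((.052,.0605),(.061,.066)):
                Q=P[(P[:,2]>a)&(P[:,2]<b)]
                if len(Q)>20:
                    r=cv2.minAreaRect(Q[:,:2].astype(np.float32)); print('  z',a,len(Q),np.round(r[0],4),np.round(r[1],3),round(r[2],1),np.median(Q[:,2]).round(3))
    u=np.array([.534,-.845]);v=np.array([.845,.534]);D=C[...,:2]-[.6017,-.1018];X=D@u;Y=D@v;Z=C[...,2]
    # own measure: pad/bracket corridor
    for nm,k in(("plate top",(d>0)&(Z>.1)&(Z<.118)&(abs(Y)<.06)&(X>-.16)&(X<-.04)),("pad top",(d>0)&(Z>.045)&(Z<.062)&(abs(Y)<.05)&(X>-.075)&(X<-.045))):
        if k.sum()>10: print(c,nm,k.sum(),'X',np.percentile(X[k],[2,50,98]).round(4),'Y',np.percentile(Y[k],[2,98]).round(4),'Z',np.median(Z[k]).round(3))
E
```

```text
t 13.2167 pos [0.4951 0.0802 0.0087] rot [178.79  -3.08  32.12] F [-0.1  0.8 -1.3] grip 0.806 units [-0.24  0.4   0.02] turn -0.03
top fence 0.46 331 [ 0.583 -0.066  0.04 ]
  z 0.052 54 [ 0.5701 -0.0535] [0.06  0.011] 32.9 0.057
  z 0.061 23 [ 0.5706 -0.0652] [0.053 0.043] 7.2 0.063
top plate top 30 X [-0.11   -0.1013 -0.097 ] Y [-0.0313  0.0373] Z 0.107
top pad top 84 X [-0.063  -0.0584 -0.0521] Y [-0.0297  0.0309] Z 0.056
scene bracket 0.69 139 [ 0.469 -0.166  0.053]
scene bracket 0.63 1474 [0.527 0.017 0.044]
  z 0.1 197 [ 0.5496 -0.0125] [0.071 0.016] 29.6 0.112
scene fence 0.76 2283 [ 0.605 -0.121  0.039]
  z 0.052 151 [ 0.595  -0.0877] [0.123 0.089] 32.2 0.057
  z 0.061 354 [ 0.5927 -0.0861] [0.122 0.083] 33.4 0.064
scene plate top 198 X [-0.111  -0.1022 -0.0947] Y [-0.0307  0.0358] Z 0.112
scene pad top 91 X [-0.06   -0.055  -0.0501] Y [-0.0304  0.0308] Z 0.058
wrist bracket 0.73 19045 [0.5   0.074 0.014]
```

View pics/w5.png

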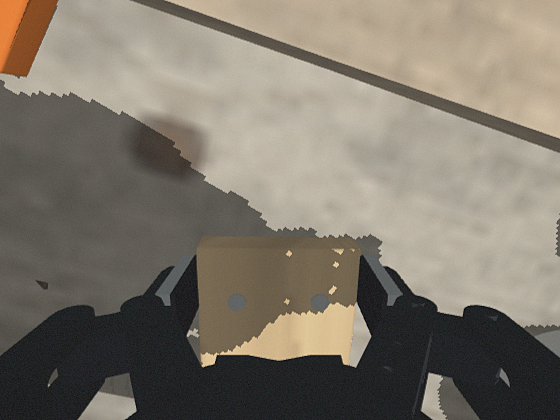

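>>> drive_tool:
  gripper: [0.3,0.3,0.3,0.3,0.3,0.3]
  offset:
    - [-0.1,0.2,0]
    - [0,0.3,0]
    - [0,0.3,0]
    - [0,0.15,0]
    - [0,0,0]
    - [0,0,0]
  turn: [-0.15,0,0,0,0,0]
  newtons: 40

```text
clock: 14.22
eef_pos: [0.5088, 0.055, 0.009]
tcp_rot: [179.0, -3.1, 33.2]
contact_force: [-0.9, 0.2, -2.1]
grip_width: 0.802
```

```bash
cat > m.py <<'E'
from h import *
s=arm.read_state();u=np.array([.534,-.845]);v=np.array([.845,.534])
P=s['eef_pos'];print('t',s['clock'],'tcp X,Y',((P[:2]-[.6017,-.1018])@u).round(4),((P[:2]-[.6017,-.1018])@v).round(4),'z',P[2].round(4),'rot',s['tcp_rot'].round(2),'Fu,Fv,Fz',(s['contact_force'][:2]@u).round(1),(s['contact_force'][:2]@v).round(1),s['contact_force'][2].round(1),'grip',s['grip_width'])
for c in("top","scene"):
    im,d,p,W=cam(c);C=cloud(d,p,W)
    D=C[...,:2]-[.6017,-.1018];X=D@u;Y=D@v;Z=C[...,2]
    for nm,k in(("plate top",(d>0)&(Z>.1)&(Z<.118)&(abs(Y)<.06)&(X>-.16)&(X<-.02)),("pad top",(d>0)&(Z>.045)&(Z<.062)&(abs(Y)<.05)&(X>-.075)&(X<-.03))):
        if k.sum()>10:
            print(c,nm,k.sum(),'X',np.percentile(X[k],[2,50,98]).round(4),'Y',np.percentile(Y[k],[2,98]).round(4),'Z',np.median(Z[k]).round(3),'yaw',round(cv2.minAreaRect(C[k][:,:2].astype(np.float32))[2],1))
    cv2.imwrite(f'pics/{c}_m{s["clock"]:.2f}.png',cv2.resize(im[125:205,320:410] if c=="top" else im[205:335,290:430],None,fx=4,fy=4,interpolation=cv2.INTER_CUBIC))
E
python3 m.py
```

```text
t 14.2167 tcp X,Y -0.1821 0.0053 z 0.009 rot [178.95  -3.1   33.25] Fu,Fv,Fz -0.7 -0.6 -2.1 grip 0.8019823671026517
top plate top 25 X [-0.083  -0.0751 -0.0689] Y [-0.0032  0.0381] Z 0.11 yaw 36.1
scene plate top 196 X [-0.0814 -0.0731 -0.0662] Y [-0.0301  0.0367] Z 0.111 yaw 31.2
scene pad top 137 X [-0.0721 -0.0569 -0.0502] Y [-0.0309  0.0332] Z 0.058 yaw 24.6
```

>>> drive_tool:
  gripper: [0.3,0.3,0.3,0.3,0.3]
  offset:
    - [-0.1,0.1,0]
    - [0,0.15,0]
    - [0,0.15,0]
    - [0,0,0]
    - [0,0,0]
  turn: [0,0,0,0,0]

```text
clock: 14.73
eef_pos: [0.5114, 0.0449, 0.0087]
tcp_rot: [179.3, -3.0, 33.4]
contact_force: [-1.9, 2.6, -1.3]
grip_width: 0.803
```

```bash
python3 m.py
```

```text
t 14.7333 tcp X,Y -0.1722 0.002 z 0.0087 rot [179.26  -3.04  33.37] Fu,Fv,Fz -3.2 -0.2 -1.3 grip 0.8028109784794253
top plate top 23 X [-0.0739 -0.0652 -0.0599] Y [0.0218 0.0349] Z 0.108 yaw 30.4
scene plate top 208 X [-0.1548 -0.0641 -0.0567] Y [-0.0331  0.0341] Z 0.112 yaw 25.8
scene pad top 129 X [-0.0691 -0.0526 -0.0464] Y [-0.034   0.0316] Z 0.058 yaw 18.1
```

>>> drive_tool:
  gripper: [0.3,0.3,0.3,0.3]
  offset:
    - [0,0.12,0]
    - [0,0.15,0]
    - [0,0.15,0]
    - [0,0,0]
  turn: [0,0,0,0]

```text
clock: 15.17
eef_pos: [0.5144, 0.0397, 0.0088]
tcp_rot: [-179.9, -2.9, 33.5]
contact_force: [-3.0, 2.6, -0.2]
grip_width: 0.806
```

```bash
python3 m.py
```

```text
t 15.1667 tcp X,Y -0.1662 0.0018 z 0.0088 rot [-179.93   -2.9    33.5 ] Fu,Fv,Fz -3.9 -1.2 -0.2 grip 0.8062407435645647
top plate top 21 X [-0.1584 -0.0593 -0.052 ] Y [-0.058   0.0356] Z 0.108 yaw 71.0
scene plate top 227 X [-0.1575 -0.0592 -0.0509] Y [-0.0417  0.0344] Z 0.112 yaw 45.8
scene pad top 129 X [-0.0637 -0.0476 -0.0406] Y [-0.0342  0.0332] Z 0.059 yaw 19.3
```

>>> drive_tool:
  gripper: [0.3,0.3,0.3,0.3]
  offset:
    - [0,0.2,0]
    - [0,0.2,0]
    - [0,0.15,0]
    - [0,0.05,0]
  turn: [0,0,0,0]

```text
clock: 15.6
eef_pos: [0.5177, 0.0336, 0.0089]
tcp_rot: [-178.6, -2.7, 33.7]
contact_force: [-5.7, 4.1, 0.6]
grip_width: 0.803
```

```bash
python3 m.py
```

```text
t 15.6 tcp X,Y -0.1593 0.0014 z 0.0089 rot [-178.6    -2.66   33.7 ] Fu,Fv,Fz -6.5 -2.6 0.6 grip 0.8027207008549758
top plate top 31 X [-0.1596 -0.154  -0.0469] Y [-0.0597  0.0354] Z 0.109 yaw 73.7
scene plate top 271 X [-0.1581 -0.0535 -0.0439] Y [-0.0581  0.0336] Z 0.112 yaw 45.9
scene pad top 123 X [-0.0579 -0.04   -0.0336] Y [-0.0343  0.0311] Z 0.059 yaw 1.8
```

>>> drive_tool:
  gripper: [0.3,0.3,0.3,0.3]
  offset:
    - [0,0.1,0]
    - [0,0.05,0]
    - [0,0.05,0]
    - [0,0.05,0]
  turn: [0,0,0,0]

```text
clock: 16.03
eef_pos: [0.5176, 0.0335, 0.0089]
tcp_rot: [-177.8, -2.5, 33.8]
contact_force: [-7.0, 6.2, 2.0]
grip_width: 0.803
```

```bash
python3 m.py; cp pics/scene_m16.0*.png pics/chk.png; ls pics
```

```text
t 16.0333 tcp X,Y -0.1592 0.0012 z 0.0089 rot [-177.75   -2.52   33.82] Fu,Fv,Fz -9.0 -2.6 2.0 grip 0.8030416565849682
top plate top 31 X [-0.1595 -0.1545 -0.1453] Y [-0.0596 -0.0411] Z 0.11 yaw 43.7
scene plate top 271 X [-0.1574 -0.0538 -0.0437] Y [-0.0577  0.0347] Z 0.111 yaw 65.7
scene pad top 132 X [-0.0573 -0.0402 -0.0335] Y [-0.0344  0.0326] Z 0.058 yaw 44.5
chk.png
s2.png
s3.png
scene.png
scene4.png
scene_c.png
scene_m14.22.png
scene_m14.73.png
scene_m15.17.png
scene_m15.60.png
scene_m16.03.png
top.png
top4.png
top_c.png
top_m14.22.png
top_m14.73.png
top_m15.17.png
top_m15.60.png
top_m16.03.png
w1.png
w5.png
wrist4.png
```

View pics/chk.png

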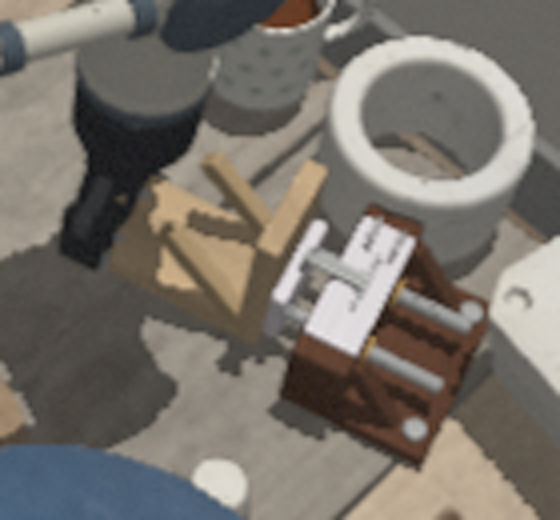

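The bracket's back is flush on the pad at (290,270), upright and centred, and the pad is pushed in by about 13–14 mm. I hold with camera calls, because they keep the same target and hold rows drift.

```bash
cat > hold.py <<'E'
from h import *
u=np.array([.534,-.845])
for i in range(44):
    if i%11==0 or i==43:
        s=arm.read_state();print(round(s['clock'],2),s['eef_pos'].round(4),'X',((s['eef_pos'][:2]-[.6017,-.1018])@u).round(4),'Fu',(s['contact_force'][:2]@u).round(1),s['contact_force'].round(1),s['tcp_rot'].round(2))
    arm.read_camera("top")
E
python3 hold.py; python3 m.py; cp $(ls -t pics/top_m*|head -1) pics/chk2.png
```

```text
16.13 [0.5176 0.0335 0.0089] X -0.1592 Fu -9.5 [-7.   6.9  2.9] [-177.75   -2.52   33.82]
16.68 [0.5176 0.0335 0.009 ] X -0.1592 Fu -9.4 [-7.1  6.6  2. ] [-177.76   -2.53   33.82]
17.23 [0.5176 0.0335 0.0089] X -0.1592 Fu -9.4 [-6.8  6.8  1.6] [-177.76   -2.52   33.82]
17.78 [0.5176 0.0335 0.009 ] X -0.1592 Fu -8.2 [-6.4  5.7  3. ] [-177.76   -2.53   33.82]
18.28 [0.5176 0.0335 0.0089] X -0.1593 Fu -8.7 [-6.4  6.3  2.5] [-177.76   -2.52   33.82]
t 18.3333 tcp X,Y -0.1592 0.0012 z 0.0089 rot [-177.76   -2.52   33.82] Fu,Fv,Fz -9.2 -2.0 1.9 grip 0.8035068663837223
top plate top 33 X [-0.1599 -0.1544 -0.1454] Y [-0.0596 -0.0409] Z 0.108 yaw 37.5
scene plate top 270 X [-0.1582 -0.0535 -0.0438] Y [-0.0564  0.0348] Z 0.112 yaw 64.5
scene pad top 127 X [-0.0569 -0.0398 -0.0335] Y [-0.034   0.0318] Z 0.058 yaw 5.7
```

View pics/chk2.png

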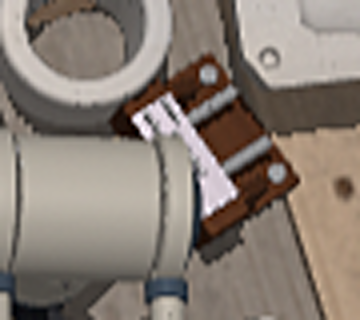

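```bash
python3 - <<'E'
from h import *
u=np.array([.534,-.845]);v=np.array([.845,.534])
im,d,p,W=cam("scene");C=cloud(d,p,W);D=C[...,:2]-[.6017,-.1018];X=D@u;Y=D@v;Z=C[...,2]
k=(d>0)&(Z>.104)&(Z<.118)&(abs(Y)<.045)&(X>-.08)&(X<-.03)
r=cv2.minAreaRect(C[k][:,:2].astype(np.float32));print('plate top',k.sum(),r,Z[k].mean(),'Y',np.percentile(Y[k],[2,98]))
k=(d>0)&(Z>.066)&(Z<.073)&(abs(Y)<.04)&(X>-.05)&(X<.025)
for y in np.arange(-.03,.03,.006):
    q=k&(abs(Y-y)<.003);print(round(y,3),q.sum(),X[q].round(3)[:12])
print(arm.read_state()['contact_force'])
cv2.imwrite('pics/chk3.png',cv2.resize(im[250:310,345:400],None,fx=9,fy=9,interpolation=cv2.INTER_CUBIC))
E
```

```text
plate top 185 ((0.576892614364624, -0.056815993040800095), (0.07535699754953384, 0.015171585604548454), 31.96843910217285) 0.11183363091715681 Y [-0.03351865  0.03709883]
-0.03 17 [-0.047 -0.045 -0.012 -0.008 -0.013 -0.011 -0.009 -0.007 -0.005 -0.006
 -0.002  0.003]
-0.024 16 [-0.045 -0.016 -0.015 -0.013 -0.011 -0.003 -0.004 -0.003  0.003  0.005
  0.004  0.008]
-0.018 19 [-0.014 -0.012 -0.01  -0.008 -0.006 -0.003 -0.005 -0.001  0.002 -0.001
  0.001  0.005]
-0.012 21 [-0.044 -0.015 -0.011 -0.012 -0.01  -0.008 -0.004 -0.009 -0.002 -0.001
 -0.002  0.003]
-0.006 21 [-0.044 -0.033 -0.011 -0.009 -0.007 -0.001 -0.009 -0.003 -0.001 -0.002
  0.003  0.005]
-0.0 39 [-0.033 -0.036 -0.034 -0.032 -0.03  -0.028 -0.035 -0.031 -0.029 -0.026
 -0.028 -0.025]
0.006 35 [-0.044 -0.036 -0.034 -0.032 -0.031 -0.029 -0.027 -0.026 -0.023 -0.022
 -0.023 -0.02 ]
0.012 19 [-0.044 -0.017 -0.015 -0.013 -0.011 -0.009 -0.01  -0.008 -0.005 -0.003
  0.     0.004]
0.018 20 [-0.044 -0.015 -0.012 -0.01  -0.008 -0.005 -0.003  0.001 -0.006 -0.004
  0.     0.002]
0.024 26 [-0.044 -0.017 -0.015 -0.013 -0.011 -0.009 -0.006 -0.012 -0.01  -0.007
 -0.003 -0.001]
[-6.96430438  5.64598593  1.86919065]
```

View pics/chk3.png

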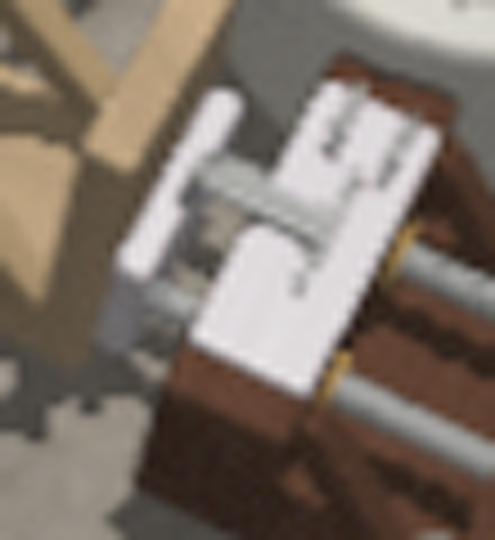

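The pointer bar, (300,290) to (355,185), runs into the gap between the rib marks at (345,120) and (400,150). The force is steady at about 9 N, so I hand in.

```bash
python3 - <<'E'
from h import *
s=arm.read_state();print(s['clock'],s['contact_force'],s['grip_width']);print(arm.sign_off())
E
```

```text
18.4833 [-6.96430438  5.64598593  1.86919065] 0.8047372483827095
the job is handed in; nothing more can be done
None
```

I stood the bracket up on its foot, gripped the bare end of the foot, and slid it square onto the pad. I then pushed until the pointer lay between the ribs and handed in at 18.5 s, still pressing. `sign_off` gives no verdict, so I have only my own checks.

**Last checks**
- **Hold:** the push stayed between 8 and 9.5 N for about 2.3 s before handing in, and the tool did not move.
- **Pad travel:** about 13 mm, worked out from the arm's movement and the force rather than read directly. In the last scene crop the pointer bar lines up with the gap between the ribs, though that crop was coarse.
- **Square and centred:** the bracket's yaw was 32.0° against about 32.3° for the fence, and it was off centre by about 1.5 mm.
- **Upright:** the top edge was at about 0.112 m, the same as when the bracket first stood free, and I saw no lean.

**What disagreed or was not checked**
- The gripper drifted 2–3° out of vertical during the moves. The top edge's height and position showed no sign that the bracket followed it.
- Some of the automatic yaw readings taken while pushing were wrong because other points got into them. I discarded those and refitted.
- I did not re-measure where the other things on the bench were. The moves were planned clear of them, and no unexpected force showed.

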